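Level the jack-up pipe rest

TASK

Fit the orange-handled crank on the shaft of the green jack, with its eye down over the spigot, and wind it clockwise, seen from above, until the jack's brass-rollered pipe rest stands level with the blue-footed rest beside it, to within a centimetre. Leave the crank lying on the shaft.

Things in the scene. Friction and masses are not known exactly. Their poses are not given: they have to be found in the camera images.
- crank_handle (a point): Centre of the loose crank's upright orange handle (26 mm wide, 72 tall, free-turning with slight drag, so the bar keeps its heading when carried and a held handle can go round), 55 above the underside of its flat steel bar (24 wide, 16 thick). The eye, a 30 hole (50 outside), is centred 70 from the handle's axis at -x; z up. 0.25 kg. The black-handled key with solid end is not it.
- shaft (a point): Green jack's upright shaft axis, at the top of its 100 mm steel plate where the crank's bar lies. Spigot 16 wide, 32 tall; yellow drive pin 12 wide, 22 tall, 38 off-axis, turns with the plate, at start at +y (towards the jack's rest, 200 mm off). A crank fitted in the heading it lay in clears the pin, then meets and pushes it. Clockwise lifts the rest 30 mm a turn (3 N); it stays put.
- jack_rest (a point): Bottom of the V of the jack's pipe rest: two brass rollers on a steel fork, on a round post that rises from the green gear case (90 x 300, 60 mm tall) as the shaft is wound; travel 90 mm. z is up. At the start it is right down, 125 mm above the bench.
- fixed_rest (a point): Bottom of the V of the second pipe rest, a like fork with brass rollers on a post in a blue round foot, beyond the jack's rest. It does not move and is 30 to 60 mm higher than the jack's rest at the start: wind the jack's rest to this height. z is up.

How it is judged:
By the outcome, as a careful person would: the job done as asked, in the order asked, and still so for the second after the job is handed in, with the robot touching nothing.
It also fails if it takes over 72 s, if anything falls off the work surface, if the arm or the gripper's body presses on something with over 40 N, if the wrist force passes 120 N, or if a joint passes its speed limit or range.

ROBOT

A 6-joint arm with a two-finger parallel gripper is mounted at the origin on the work surface. World frame = base frame: x ahead of the robot, y to its left, z up, the work surface at z = 0. Lengths are in m, angles in rad, forces in N, time in s.
With the tool pointing down it reaches from about 0.25 to 0.8 m from the base axis. Payload 3.9 kg.
Tool frame: the origin (TCP) lies midway between the tips of the shut fingers; the grasp point (between the pads) lies arm.grip_depth behind it (arm.grip_depth is the distance from the TCP to the grasp point, in m); z points along the fingers, y is the line along which they close (so a half turn about z gives the same grasp; the last joint's range is limited). The gripper opens to 85 mm and grips with 20 to 120 N. Pads are 22 mm wide; open, the fingers measure 114 mm over their backs; the gripper's body (76 mm by 85 mm) begins 54 mm behind the grasp point. The pads swing forward as they close: fully open they stand 13 mm farther back than shut.
Start: joints at [-1.129, 0.26, -0.138, 1.173, 0, 1.571], TCP at [0.224, -0.475, 0.231] pointing down, gripper open.
Joint ranges: [-2.78, 2.78], [-0.83, 1.72], [-1.28, 1.37], [-1.9, 2.12], [-1.57, 1.48], [-3.14, 3.14]. Speed limits (rad/s): [2.57, 2.57, 3.14, 3.14, 3.14, 3.14].

INTERFACE

Orientations are given as a unit quaternion [w, x, y, z].
In Python, from bench import arm, cams, hand_in gives the robot as it stands.
- The arm moves only by the tool step_arm, never from a script. Its argument "deltas" is a list that holds one entry, the list of rows, each a list of 7 numbers: the shift along the tool's x, y, z in mm, then the turn, a rotation vector about the tool's x, y, z in rad, then the opening, from 0 (shut) to 1 (fully open). In form: [[[tx, ty, tz, ax, ay, az, fingers], ...]]. A call has 1 to 12 rows; each row shifts and turns the commanded pose from where the row before left it, along the tool's axes as they then stand; what a row does not reach is not made up. A row lasts 1/12 s, in which the tool goes at most 41.7 mm and 7.16 degrees, less where a joint would pass 70% of its speed; a pose out of reach is approached as far as the arm can. A call with a gripper value outside its range is refused whole. The fingers move at their own pace and stop on an object; "force" is the grip in N (left out, the last holds). Time passes only in rows, so rows that do not move let the fingers close. It gives the time, the measured TCP pose, the force, the opening and the grip force at its end, in the units of the state.
- arm.read_state(): the state, without advancing time (a new reading comes with each control period).
- cams.capture(name): name is "scene" or "top" or "wrist"; returns the picture (400x640x3 uint8, blue, green, red); there is no depth.
- cams.calibration(name): a dict with "fx", "fy", "cx", "cy" (pixels), "rvec" (rotation vector, rad) and "tvec" (3), from world to camera coordinates, as OpenCV has them. Camera axes: x right, y down, z forward; pixel columns grow to the right and rows downward; lengths in m; the calibration is good to about 2 mm. A picture is of the moment at which its call begins: read the wrist's pose just before it. calibration takes no time and is no camera call; for the wrist camera it gives the pose at the moment of the call.
- hand_in(): hands the job in; it is judged then, once.
The state is a dict: "time": time; "joint_positions": joint angles; "qvel": joint speeds; "joint_torque": joint torques, N m; "position": TCP position; "ee_rot": TCP orientation; "contact_force": force on the tool from outside, world axes, zero at the start; "ft_torque": the same for the moment, N m; "gripper_width": finger opening in m; "finger_force": force on a finger pad.
Only numpy, scipy, OpenCV 4.12 (cv2) and the standard library are available. Lean on these libraries where they do the work, as an engineer would, in place of code of your own. Each camera call takes 0.05 s, during which the arm holds its last target. There are 200 camera calls.

## Working session

There is one attempt and no reset: what is moved stays moved. The work goes in short steps, Python scripts to look and compute and a tool call to move; the robot and the scene stay as the last step left them, time stands still between calls to the robot, and variables do not carry over. Pictures are saved under pics/ and viewed, at most 10 in all, crops included, and the job is handed in when it is done.

Besides the shell and the picture viewer there is one more tool, called by a JSON object that holds its "name" and its "arguments". step_arm: Moves the arm, as the interface text tells. Its arguments: {"type":"object","properties":{"deltas":{"type":"array"},"force":{"type":"number"}},"required":["deltas"]}

```bash
mkdir -p pics; ls
cat > h.py <<'E'
import numpy as np, cv2
from bench import arm, cams, hand_in
def cal(n):
    c=cams.calibration(n); R=cv2.Rodrigues(np.array(c['rvec'],float))[0]; t=np.array(c['tvec'],float).ravel()
    K=np.array([[c['fx'],0,c['cx']],[0,c['fy'],c['cy']],[0,0,1.]]); return K,R,t
def ray(c,u,v):
    K,R,t=c; d=R.T@np.linalg.solve(K,[u,v,1.]); return -R.T@t,d/np.linalg.norm(d)
def onz(c,u,v,z):
    o,d=ray(c,u,v); return o+d*(z-o[2])/d[2]
def tri(c1,p1,c2,p2):
    o1,d1=ray(c1,*p1);o2,d2=ray(c2,*p2)
    s=np.linalg.lstsq(np.c_[d1,-d2],o2-o1,rcond=None)[0]
    a=o1+s[0]*d1;b=o2+s[1]*d2; return (a+b)/2,np.linalg.norm(a-b)
def proj(c,p):
    K,R,t=c; q=K@(R@np.array(p,float)+t); return q[:2]/q[2]
E
python3 - <<'E'
from h import *
for n in ['scene','top']:
    im=cams.capture(n); cv2.imwrite(f'pics/{n}0.png',im); c=cal(n); print(n,(-c[1].T@c[2]).round(3),c[0][0,0])
s=arm.read_state(); print(s, arm.grip_depth)
E
```

```text
pics
scene [1.374 0.173 1.344] 506.10710448632733
top [0.364 0.102 1.331] 492.94571503021314
{'time': 0.1, 'joint_positions': array([-1.12900352e+00,  2.60688208e-01, -1.39255984e-01,  1.17267121e+00,
       -1.83369027e-05,  1.57080067e+00]), 'qvel': array([-0.00116348, -0.00102963,  0.00397453, -0.00030998, -0.00173086,
       -0.00067897]), 'joint_torque': array([ 7.40031301e-04, -4.06509769e+01,  2.54526794e+01,  1.00667460e-02,
        1.55598764e-04, -4.83632334e-06]), 'position': array([ 0.22420461, -0.4740468 ,  0.23050545]), 'ee_rot': array([-8.85427537e-04,  9.75701506e-01,  2.19102129e-01, -2.08231149e-04]), 'contact_force': array([-0.62096769,  0.50803467,  0.54946089]), 'ft_torque': array([0.02521163, 0.03199869, 0.02642227]), 'finger_force': 0.0, 'gripper_width': 0.08550688261264586} 0.0187
```

View pics/scene0.png

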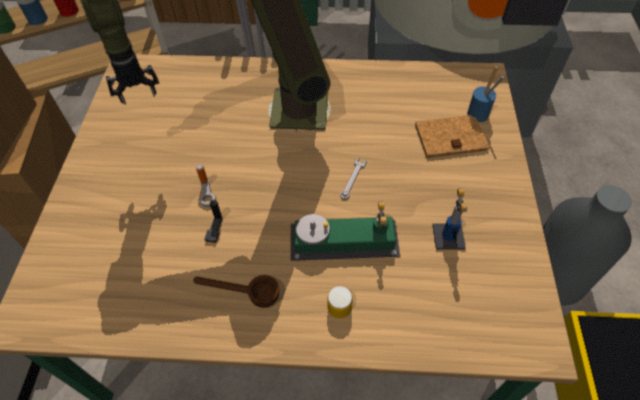

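View pics/top0.png

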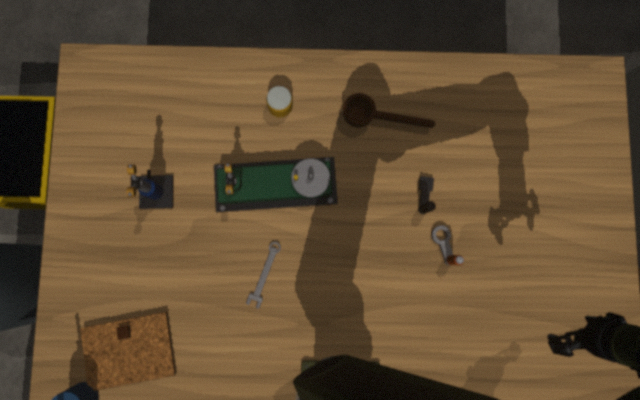

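The scene view shows the crank handle at about (202,175) with its eye at (207,198), the jack plate at (312,229), the jack rest at (381,213) and the fixed rest at (460,200). In the top view the handle is at (455,260), the eye at (442,235), the plate at (311,178), the jack rest at (229,180) and the fixed rest at (135,183).

Run:
```python
from h import *
ims={n:cv2.imread(f'pics/{n}0.png') for n in ['scene','top']}; C={n:cal(n) for n in ims}
def blobs(n,lo,hi,roi,mn=3):
    h=cv2.cvtColor(ims[n],cv2.COLOR_BGR2HSV); m=cv2.inRange(h,np.array(lo),np.array(hi)); x0,y0,x1,y1=roi
    k=np.zeros_like(m);k[y0:y1,x0:x1]=m[y0:y1,x0:x1]
    _,_,st,ce=cv2.connectedComponentsWithStats(k); return [(s[:5].tolist(),c.round(1).tolist()) for s,c in zip(st[1:],ce[1:]) if s[4]>=mn]
print('handle',blobs('scene',(3,150,90),(16,255,255),(190,155,220,200)),blobs('top',(0,120,60),(16,255,255),(430,240,475,275)))
for nm,rs,rt in [('jack',(365,195,400,225),(215,155,245,205)),('fixed',(445,180,480,215),(115,155,165,210)),('pin',(300,215,335,245),(288,155,330,200))]:
    print(nm,blobs('scene',(15,120,90),(35,255,255),rs),blobs('top',(15,120,90),(35,255,255),rt))
def crop(n,x0,y0,x1,y1): return cv2.resize(ims[n][y0:y1,x0:x1],(400,300),interpolation=cv2.INTER_CUBIC)
a=np.vstack([np.hstack([crop('top',420,215,480,260+0),crop('top',280,155,340,200)]),np.hstack([crop('scene',185,160,245,205),crop('scene',285,205,345,250)])])
b=np.vstack([np.hstack([crop('top',200,160,260,205),crop('top',110,160,170,205)]),np.hstack([crop('scene',350,190,410,235),crop('scene',430,180,490,225)])])
cv2.imwrite('pics/a.png',a);cv2.imwrite('pics/b.png',b)
```

```text
handle [([197, 167, 9, 16, 61], [200.6, 174.7])] [([430, 240, 45, 35, 588], [451.5, 259.1]), ([468, 240, 7, 3, 10], [470.8, 240.8]), ([470, 243, 5, 6, 14], [472.1, 244.9]), ([474, 260, 1, 3, 3], [474.0, 261.0]), ([463, 270, 8, 5, 18], [465.9, 272.2]), ([471, 272, 4, 3, 5], [472.4, 272.6])]
jack [([365, 195, 35, 30, 725], [382.8, 206.2])] [([215, 155, 7, 9, 50], [217.5, 158.6]), ([225, 165, 7, 8, 43], [227.7, 168.8]), ([226, 186, 7, 7, 30], [228.6, 188.3])]
fixed [([445, 180, 35, 35, 1001], [462.7, 195.6])] [([115, 155, 39, 55, 1348], [128.4, 178.9]), ([163, 155, 2, 5, 8], [163.5, 156.6]), ([149, 209, 7, 1, 7], [152.0, 209.0]), ([158, 209, 3, 1, 3], [159.0, 209.0]), ([162, 209, 3, 1, 3], [163.0, 209.0])]
pin [([324, 215, 11, 3, 24], [329.5, 215.8]), ([324, 222, 4, 7, 18], [325.2, 224.6])] [([294, 174, 4, 6, 20], [295.4, 176.7])]
```

View pics/a.png

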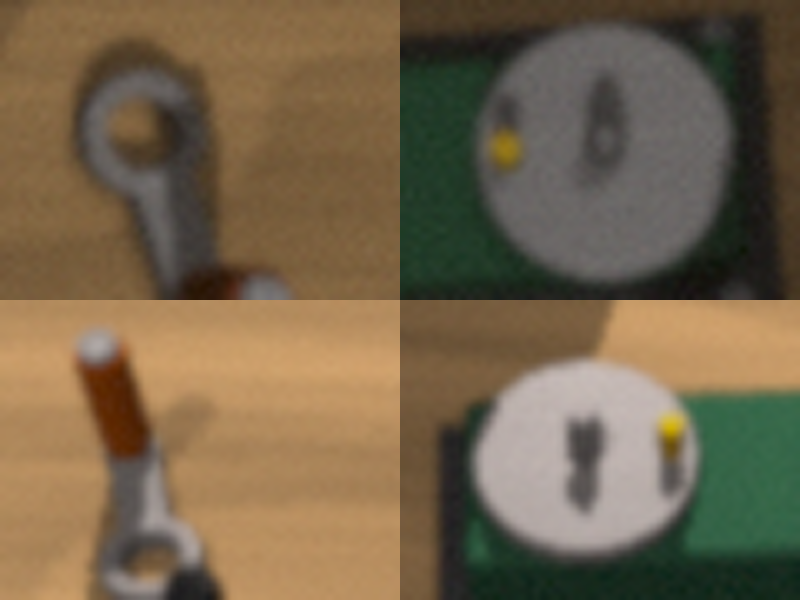

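View pics/b.png

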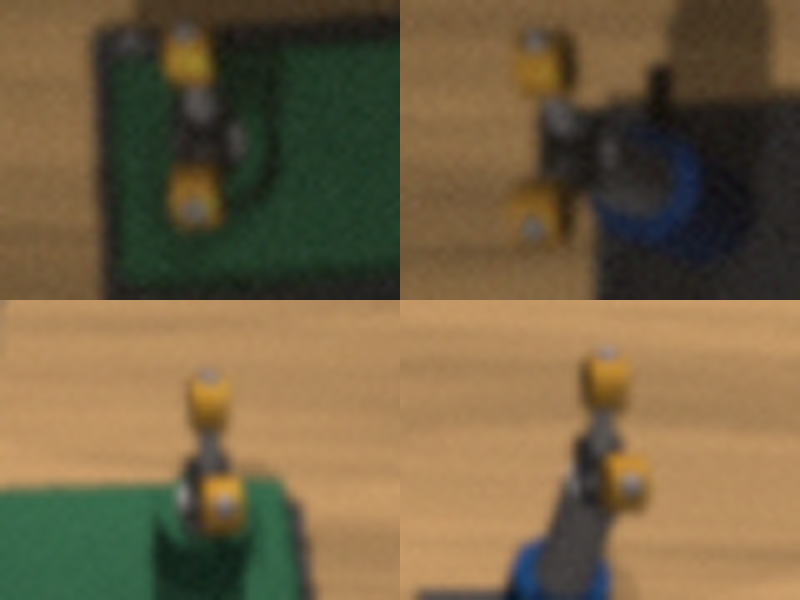

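The first crop shows the eye hole at top (441,234), the handle cap at top (459,257) and scene (199,166), the plate centre at top (310.4,177.4) and scene (312.4,228.5), and the yellow pin on the +y side. The second shows both brass rollers of each rest clearly in both views.

Run:
```python
from h import *
T,S=cal('top'),cal('scene'); o=.43
def P(x0,y0,u,v): return (x0+u/6.667-o,y0+v/6.667-o)
def t(n,a,b): p,e=tri(T,a,S,b); print(n,p.round(4),'err',round(e,4)); return p
cap=t('cap',P(420,215,265,285),P(185,160,98,45))
print('cap on z.091',onz(T,*P(420,215,265,285),.091).round(4), 'eye on .016',onz(T,*P(420,215,143,132),.012).round(4), 'eye scene',onz(S,*P(185,160,150,258),.012).round(4))
pl=t('plate',P(280,155,205,151),P(285,205,184,157))
t('pintop',P(280,155,106,148),P(285,205,272,123))
t('spigtop',P(280,155,206,135),P(285,205,188,122))
j1=t('j near',P(200,160,189,60),P(350,190,222,203)); j2=t('j far',P(200,160,194,198),P(350,190,209,101))
f1=t('f near',P(110,160,141,62),P(430,180,227,182)); f2=t('f far',P(110,160,135,205),P(430,180,206,84))
print('j mid',(j1+j2)/2,'f mid',(f1+f2)/2,'dz',(f1+f2-j1-j2)[2]/2)
```

```text
cap [ 0.3744 -0.2832  0.1033] err 0.0025
cap on z.091 [ 0.3746 -0.2884  0.091 ] eye on .016 [ 0.4354 -0.2652  0.012 ] eye scene [ 0.4332 -0.2638  0.012 ]
plate [0.5724 0.0891 0.0763] err 0.0013
pintop [0.5686 0.1275 0.101 ] err 0.0025
spigtop [0.5734 0.0904 0.1065] err 0.0038
j near [0.5784 0.2915 0.1434] err 0.0018
j far [0.5272 0.2869 0.1457] err 0.0011
f near [0.5627 0.507  0.2003] err 0.0018
f far [0.5125 0.5047 0.2005] err 0.0002
j mid [0.55279063 0.28920031 0.14454129] f mid [0.53760802 0.50585958 0.2004033 ] dz 0.05586201236575489
```

{"name": "step_arm", "arguments": {"deltas": [[[35.5,-17.4,0,0,0,0,1],[35.5,-17.4,0,0,0,0,1],[35.5,-17.4,0,0,0,0,1],[35.5,-17.4,0,0,0,0,1],[35.5,-17.4,0,0,0,0,1],[35.5,-17.4,0,0,0,0,1],[0,0,0,0,0,-0.124,1],[0,0,0,0,0,-0.124,1],[0,0,0,0,0,-0.124,1],[0,0,0,0,0,-0.124,1],[0,0,0,0,0,-0.124,1],[0,0,0,0,0,-0.124,1]]], "force": 60}}

```text
time: 1.1
position: [0.3721, -0.2888, 0.2309]
ee_rot: [-0.001, 0.828, 0.561, -0.0]
contact_force: [-0.1, 0.9, 0.3]
gripper_width: 0.0853
finger_force: 0.0
```

{"name": "step_arm", "arguments": {"deltas": [[[0,0,0,0,0,-0.124,1],[0,0,0,0,0,-0.124,1],[0,0,0,0,0,-0.124,1],[0,0,0,0,0,-0.124,1],[0,0,0,0,0,-0.124,1],[0,0,0,0,0,-0.124,1],[0,0,0,0,0,0,1],[0,0,0,0,0,0,1]]]}}

```text
time: 1.77
position: [0.3721, -0.289, 0.231]
ee_rot: [-0.0, 0.571, 0.821, 0.0]
contact_force: [-0.2, 0.2, 0.2]
gripper_width: 0.0854
finger_force: 0.0
```

Run:
```python
from h import *
s=arm.read_state(); c=cal('wrist'); im=cams.capture('wrist'); cv2.imwrite('pics/w1.png',im)
from scipy.spatial.transform import Rotation as Ro
q=s['ee_rot'];print(Ro.from_quat([q[1],q[2],q[3],q[0]]).as_matrix().round(3)); print(s['time'],s['position'],s['joint_positions'][5],'cam',-c[1].T@c[2])
print(proj(c,(.372,-.2885,.091)),proj(c,(.434,-.2645,.016)))
```

```text
[[-0.348  0.937 -0.001]
 [ 0.937  0.348  0.   ]
 [ 0.001 -0.    -1.   ]]
1.7667 [ 0.37214371 -0.28895858  0.23099852] 0.554725076583056 cam [ 0.34671291 -0.22406015  0.37350659]
[318.60560382 192.62930602] [373.24381126 177.19581872]
```

View pics/w1.png

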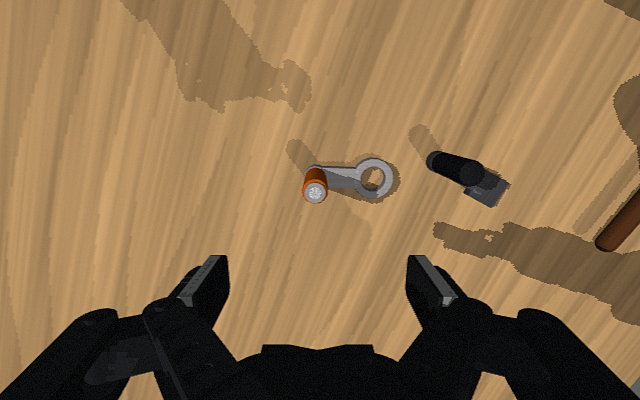

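The wrist view shows the cap at (314.5,192) and the eye hole centre at (373,178). The bar runs along the closing line.

Run:
```python
from h import *
c=cal('wrist'); im=cv2.imread('pics/w1.png')
g=cv2.cvtColor(im,cv2.COLOR_BGR2HSV)
r=g[155:202,350:400]; m=(r[...,1]<60).astype(np.uint8)*255
cs,_=cv2.findContours(m,cv2.RETR_CCOMP,cv2.CHAIN_APPROX_NONE)
for k in cs:
    if cv2.contourArea(k)>200: (x,y),rad=cv2.minEnclosingCircle(k); print('circ',x+350,y+155,rad,cv2.contourArea(k))
h=onz(c,314.5,192.5,.091); e=onz(c,373,178,.016); print(h,e,np.linalg.norm((h-e)[:2]),np.degrees(np.arctan2(*(e-h)[1::-1])))
p=arm.read_state()['position'];R=np.array([[-.348,.937],[.937,.348]]); print('tool dxy',R.T@(h-p)[:2]*1000)
```

```text
circ 370.4418601989746 177.0 22.756847381591797 1322.5
circ 371.88596534729004 177.3070182800293 12.778998374938965 422.5
[ 0.36829084 -0.2898403   0.091     ] [ 0.43420668 -0.26556824  0.016     ] 0.0702426587735508 20.21512128476436
tool dxy [ 0.58378223 -3.96682582]
```

{"name": "step_arm", "arguments": {"deltas": [[[0.6,-4,35,0,0,0,1],[0,0,35,0,0,0,1],[0,0,35,0,0,0,1],[0,0,35,0,0,0,1],[0,0,30,0,0,0,1],[0,0,15,0,0,0,1],[0,0,10,0,0,0,1],[0,0,0,0,0,0,0.5],[0,0,0,0,0,0,0],[0,0,0,0,0,0,0],[0,0,0,0,0,0,0],[0,0,0,0,0,0,0]]], "force": 60}}

```text
time: 2.82
position: [0.3695, -0.2906, 0.0374]
ee_rot: [0.001, 0.57, 0.822, 0.0]
contact_force: [4.5, 3.4, 6.8]
gripper_width: 0.0256
finger_force: 10.6
```

{"name": "step_arm", "arguments": {"deltas": [[[0,0,0,0,0,0,0],[0,0,0,0,0,0,0],[0,0,0,0,0,0,0],[0,0,0,0,0,0,0]]]}}

```text
time: 3.15
position: [0.3697, -0.2905, 0.0375]
ee_rot: [0.001, 0.569, 0.822, 0.0]
contact_force: [1.2, 1.5, 6.1]
gripper_width: 0.025
finger_force: 58.6
```

{"name": "step_arm", "arguments": {"deltas": [[[0,0,-10,0,0,0,0],[0,0,-20,0,0,0,0],[0,0,-30,0,0,0,0],[0,0,-30,0,0,0,0],[0,0,-30,0,0,0,0],[0,0,-20,0,0,0,0],[0,0,-10,0,0,0,0],[0,0,0,0,0,0,0]]]}}

```text
time: 3.82
position: [0.3694, -0.291, 0.1887]
ee_rot: [0.002, 0.57, 0.822, -0.0]
contact_force: [0.4, -0.4, -3.1]
gripper_width: 0.0246
finger_force: 59.3
```

{"name": "step_arm", "arguments": {"deltas": [[[8,7.2,0,0,0,0,0],[16,14.4,0,0,0,0,0],[26,23,0,0,0,0,0],[30,26.6,0,0,0,0,0],[30,26.6,0,0,0,0,0],[30,26.6,0,0,0,0,0],[30,26.6,0,0,0,0,0],[30,26.6,0,0,0,0,0],[30,26.6,0,0,0,0,0],[28,26,0,0,0,0,0],[18,16,0,0,0,0,0],[8,7.4,0,0,0,0,0]]]}}

```text
time: 4.82
position: [0.5056, 0.0689, 0.1842]
ee_rot: [-0.002, 0.568, 0.823, -0.0]
contact_force: [-0.4, 0.1, -3.5]
gripper_width: 0.0248
finger_force: 59.5
```

{"name": "step_arm", "arguments": {"deltas": [[[0,0,0,0,0,0,0],[0,0,0,0,0,0,0],[0,0,0,0,0,0,0]]]}}

```text
time: 5.07
position: [0.5045, 0.0641, 0.1852]
ee_rot: [-0.001, 0.57, 0.822, -0.001]
contact_force: [-0.5, -0.0, -3.6]
gripper_width: 0.0244
finger_force: 59.5
```

Run:
```python
from h import *
s=arm.read_state(); c=cal('wrist'); im=cams.capture('wrist'); cv2.imwrite('pics/w2.png',im)
t=cams.capture('top'); cv2.imwrite('pics/top2.png',t)
print(s['time'],s['position'],s['gripper_width'],s['contact_force'])
print(proj(c,(.573,.0895,.108)),proj(c,(.573,.0895,.166)), proj(cal('top'),(.573,.0895,.166)))
```

```text
5.0667 [0.50453579 0.06408686 0.18524445] 0.02444683855032565 [-0.48831033 -0.03775487 -3.55291348]
[413.97672877 212.95708104] [444.51423593 243.16376635] [310.40263538 170.85210113]
```

View pics/w2.png

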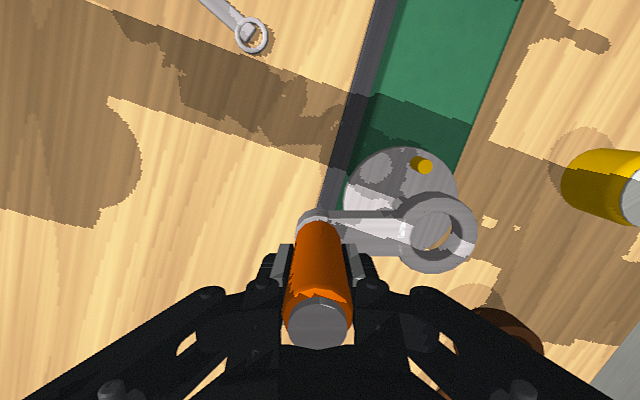

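The wrist view shows the crank held level, with the eye hole at about (437,232) and the drive pin at (423,166). The spigot is hidden behind the eye ring.

Run:
```python
from h import *
s=cams.capture('scene'); t=cv2.imread('pics/top2.png'); w=cv2.imread('pics/w2.png'); cv2.imwrite('pics/scene2.png',s)
f=lambda i,x,y,ww,hh: cv2.resize(i[y:y+hh,x:x+ww],(400,300),interpolation=cv2.INTER_CUBIC)
cv2.imwrite('pics/c2.png',np.vstack([np.hstack([f(t,280,150,60,45),f(s,285,190,60,45)]),np.hstack([f(w,380,140,120,90),f(w,380,190,120,90)])]))
c=cal('wrist'); print(proj(c,(.5686,.1275,.098)))
```

```text
[424.88292126 161.81072809]
```

View pics/c2.png

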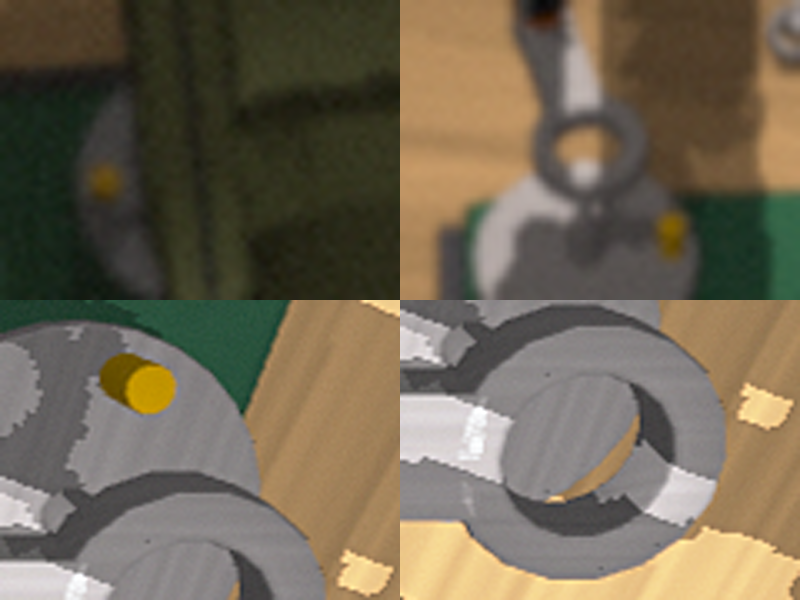

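The crops put the top rim of the eye hole at wrist (437,236.2) and scene (313.1,211.0). The pin top is at wrist (425,166.4).

Run:
```python
from h import *
w,s=cal('wrist'),cal('scene')
p,e=tri(w,(437,236.2),s,(313.1,211)); print('eye',p,e)
for z in (.155,.16,.165): print(z,onz(w,437,236.2,z),onz(s,313.1,211,z))
print('pin',onz(w,425,166.4,.098),tri(w,(425,166.4),s,(325.4,223))); st=arm.read_state(); print(st['position'])
```

```text
eye [0.56981563 0.09256634 0.16340613] 0.003746200536080647
0.155 [0.57430015 0.08872576 0.155     ] [0.5645319  0.09385838 0.155     ]
0.16 [0.57158049 0.08987939 0.16      ] [0.56793805 0.09419238 0.16      ]
0.165 [0.56886083 0.09103303 0.165     ] [0.5713442  0.09452637 0.165     ]
pin [0.57025984 0.12433564 0.098     ] (array([0.56882147, 0.12665202, 0.10152193]), np.float64(0.004497000491467129))
[0.50538011 0.06378311 0.18608925]
```

{"name": "step_arm", "arguments": {"deltas": [[[-1.3,2.2,10,0,0,0,0],[0,0,12,0,0,0,0],[0,0,8,0,0,0,0],[0,0,6,0,0,0,0],[0,0,5,0,0,0,0],[0,0,5,0,0,0,0],[0,0,4,0,0,0,0],[0,0,4,0,0,0,0],[0,0,0,0,0,0,0]]]}}

```text
time: 5.97
position: [0.5082, 0.0645, 0.1316]
ee_rot: [-0.0, 0.569, 0.822, -0.0]
contact_force: [-0.1, 0.2, -3.3]
gripper_width: 0.0249
finger_force: 59.5
```

{"name": "step_arm", "arguments": {"deltas": [[[0,0,4,0,0,0,0],[0,0,4,0,0,0,0],[0,0,3,0,0,0,0],[0,0,2,0,0,0,0],[0,0,2,0,0,0,0],[0,0,0,0,0,0,0]]]}}

```text
time: 6.47
position: [0.5083, 0.0645, 0.1169]
ee_rot: [-0.0, 0.569, 0.822, -0.0]
contact_force: [0.0, 0.5, -2.5]
gripper_width: 0.0247
finger_force: 59.5
```

Run:
```python
from h import *
st=arm.read_state(); print(st['position'],st['contact_force'],st['time'])
w=cams.capture('wrist'); s=cams.capture('scene'); cv2.imwrite('pics/w3.png',w)
c=np.hstack([cv2.resize(w[130:310,370:530],(400,450)),cv2.resize(s[195:260,280:338],(400,450),interpolation=cv2.INTER_CUBIC)]); cv2.imwrite('pics/c3.png',c)
```

```text
[0.5082917  0.06453109 0.11687942] [ 0.00691761  0.53595644 -2.48266737] 6.4667
```

View pics/c3.png

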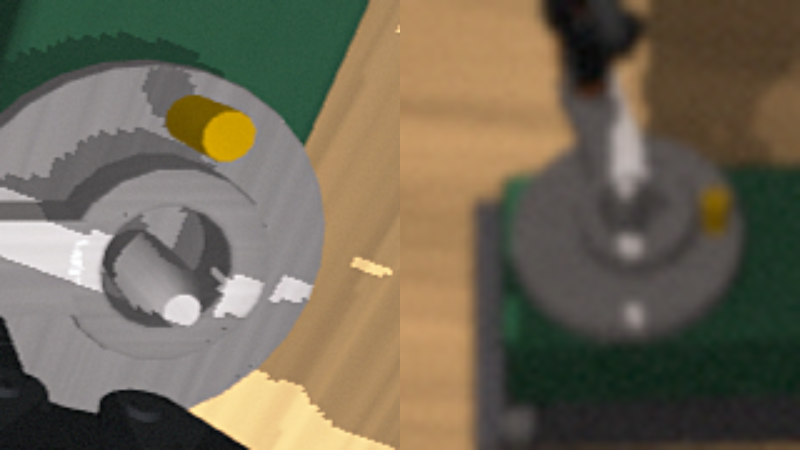

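The spigot stands inside the eye, at wrist about (442.4,253.6). The eye lies almost on the plate and the pin is clear of the bar.

Run:
```python
from h import *
w=cal('wrist'); p=arm.read_state()['position']; R=np.array([[-.348,.937],[.937,.348]])
for z in (.108,.111):
    s=onz(w,442.4,253.6,z); print('shaft',s,'handle->tool',R.T@(p-s)[:2]*1000)
print('eye',onz(w,436.8,236,.093),'pin',onz(w,370+229*.4,130+136*.4,.099))
```

```text
shaft [0.57315575 0.08641683 0.108     ] handle->tool [  1.99095986 -68.09959821]
shaft [0.5713708  0.08726768 0.111     ] handle->tool [  0.57254511 -66.72320139]
eye [0.57363386 0.09128348 0.093     ] pin [0.56922771 0.12468607 0.099     ]
```

{"name": "step_arm", "arguments": {"deltas": [[[-1,-2,1.5,0,0,0,0],[9,0.6,0,0,0,0,0],[9.1,1.8,0,0,0,0,0],[16.9,7,0,0,0,0,0],[14.5,11.1,0,0,0,0,0],[11.1,14.5,0,0,0,0,0]]]}}

```text
time: 7.07
position: [0.5172, 0.1335, 0.1159]
ee_rot: [-0.001, 0.569, 0.822, -0.0]
contact_force: [0.3, -0.3, -2.2]
gripper_width: 0.0247
finger_force: 59.5
```

{"name": "step_arm", "arguments": {"deltas": [[[7,16.9,0,0,0,0,0],[2.4,18.1,0,0,0,0,0],[-2.4,18.1,0,0,0,0,0],[-7,16.9,0,0,0,0,0],[-11.1,14.5,0,0,0,0,0],[-14.5,11.1,0,0,0,0,0],[-16.9,7,0,0,0,0,0],[-18.1,2.4,0,0,0,0,0],[0,0,0,0,0,0,0]]]}}

```text
time: 7.82
position: [0.6411, 0.1119, 0.1164]
ee_rot: [0.002, 0.57, 0.822, 0.001]
contact_force: [0.8, -0.3, -2.4]
gripper_width: 0.0247
finger_force: 59.8
```

Run:
```python
from h import *
st=arm.read_state(); print(st['position'],st['contact_force'],st['ft_torque'],st['time'],st['ee_rot'])
for n in ('wrist','scene'):
    im=cams.capture(n); cv2.imwrite(f'pics/{n}4.png',im); h=cv2.cvtColor(im,cv2.COLOR_BGR2HSV)
    m=cv2.inRange(h,(22,180,60),(32,255,255)); _,_,S,C=cv2.connectedComponentsWithStats(m)
    print(n,[(s[:5].tolist(),c.round(1).tolist()) for s,c in zip(S[1:],C[1:]) if s[4]>8])
```

```text
[0.64109196 0.11185582 0.11636277] [ 0.78687679 -0.26977897 -2.36012091] [-0.03383774 -0.23583982  0.04955078] 7.8167 [0.00151733 0.57009887 0.82157343 0.00144378]
wrist [([457, 152, 116, 101, 4525], [495.7, 188.2]), ([244, 252, 24, 22, 332], [253.6, 261.9])]
scene [([310, 234, 4, 5, 15], [311.4, 235.7]), ([328, 303, 23, 15, 162], [338.8, 311.1]), ([556, 311, 84, 89, 1965], [582.1, 358.3])]
```

The pin has moved round with the bar, so the drive works. Next, another full turn.

{"name": "step_arm", "arguments": {"deltas": [[[-18.1,-2.4,0,0,0,0,0],[-16.9,-7,0,0,0,0,0],[-14.5,-11.1,0,0,0,0,0],[-11.1,-14.5,0,0,0,0,0],[-7,-16.9,0,0,0,0,0],[-2.4,-18.1,0,0,0,0,0],[2.4,-18.1,0,0,0,0,0],[7,-16.9,0,0,0,0,0],[11.1,-14.5,0,0,0,0,0],[14.5,-11.1,0,0,0,0,0],[16.9,-7,0,0,0,0,0],[18.1,-2.4,0,0,0,0,0]]]}}

```text
time: 8.92
position: [0.5064, 0.0631, 0.1164]
ee_rot: [0.001, 0.57, 0.822, -0.0]
contact_force: [7.9, -1.4, -5.6]
gripper_width: 0.0246
finger_force: 59.8
```

{"name": "step_arm", "arguments": {"deltas": [[[18.1,2.4,0,0,0,0,0],[16.9,7,0,0,0,0,0],[14.5,11.1,0,0,0,0,0],[11.1,14.5,0,0,0,0,0],[7,16.9,0,0,0,0,0],[2.4,18.1,0,0,0,0,0],[-2.4,18.1,0,0,0,0,0],[-7,16.9,0,0,0,0,0],[-11.1,14.5,0,0,0,0,0],[-14.5,11.1,0,0,0,0,0],[-16.9,7,0,0,0,0,0],[-18.1,2.4,0,0,0,0,0]]]}}

```text
time: 9.92
position: [0.6385, 0.1154, 0.1161]
ee_rot: [-0.001, 0.568, 0.823, 0.002]
contact_force: [1.9, 5.1, -1.2]
gripper_width: 0.0247
finger_force: 59.9
```

Run:
```python
from h import *
a=cv2.imread('pics/scene4.png'); st=arm.read_state(); print(st['position'],st['contact_force'],st['time'])
b=cams.capture('scene'); h=cv2.cvtColor(b,cv2.COLOR_BGR2HSV)
for im in (a,b):
    h=cv2.cvtColor(im,cv2.COLOR_BGR2HSV); m=cv2.inRange(h,(22,180,60),(32,255,255))[205:260,285:345]; ys,xs=np.nonzero(m); u,v=xs.mean()+285,ys.mean()+205
    p=onz(cal('scene'),u,v,.092)-[.5727,.0885,0]; print('pin',u,v,p,np.degrees(np.arctan2(p[1],p[0])))
cv2.imwrite('pics/scene5.png',b)
```

```text
[0.63852007 0.11535791 0.11608877] [ 1.92360457  5.12769039 -1.16091159] 9.9167
pin 311.4 235.73333333333335 [0.03575494 0.00171575 0.092     ] 2.747302594184456
pin 312.15384615384613 235.76923076923077 [0.03577211 0.00390552 0.092     ] 6.23074864067334
```

{"name": "step_arm", "arguments": {"deltas": [[[-18.1,-2.4,0,0,0,0,0],[-16.9,-7,0,0,0,0,0],[-14.5,-11.1,0,0,0,0,0],[-11.1,-14.5,0,0,0,0,0],[-7,-16.9,0,0,0,0,0],[-2.4,-18.1,0,0,0,0,0],[2.4,-18.1,0,0,0,0,0],[7,-16.9,0,0,0,0,0],[11.1,-14.5,0,0,0,0,0],[14.5,-11.1,0,0,0,0,0],[16.9,-7,0,0,0,0,0],[18.1,-2.4,0,0,0,0,0]]]}}

```text
time: 10.97
position: [0.5063, 0.0631, 0.1164]
ee_rot: [0.002, 0.57, 0.822, -0.0]
contact_force: [7.5, -0.5, -6.6]
gripper_width: 0.0243
finger_force: 59.9
```

{"name": "step_arm", "arguments": {"deltas": [[[12.2,1,0,0,0,0,0],[11.8,3.2,0,0,0,0,0],[11,5.2,0,0,0,0,0],[10,7,0,0,0,0,0],[0,0,0,0,0,0,0],[0,0,0,0,0,0,0]]]}}

```text
time: 11.47
position: [0.5058, 0.1121, 0.1156]
ee_rot: [-0.001, 0.569, 0.823, -0.0]
contact_force: [1.1, -0.4, -1.4]
gripper_width: 0.0245
finger_force: 60.1
```

Run:
```python
from h import *
st=arm.read_state(); print(st['position'],st['contact_force'],st['time'])
b=cams.capture('scene'); t=cams.capture('top'); cv2.imwrite('pics/scene6.png',b); cv2.imwrite('pics/top6.png',t)
h=cv2.cvtColor(b,cv2.COLOR_BGR2HSV); m=cv2.inRange(h,(22,180,60),(32,255,255))[205:260,285:345]; ys,xs=np.nonzero(m)
if len(xs):
    u,v=xs.mean()+285,ys.mean()+205; p=onz(cal('scene'),u,v,.092)-[.5727,.0885,0]; print('pin',len(xs),u,v,p,np.degrees(np.arctan2(p[1],p[0])))
f=lambda i,x,y: cv2.resize(i[y:y+45,x:x+60],(400,300),interpolation=cv2.INTER_CUBIC)
cv2.imwrite('pics/c6.png',np.vstack([np.hstack([f(t,195,155),f(t,110,160)]),np.hstack([f(b,350,175),f(b,430,180)])]))
```

```text
[0.50580716 0.1121211  0.11564275] [ 1.05603625 -0.37727951 -1.41100511] 11.4667
pin 9 321.77777777777777 217.88888888888889 [-0.02758561  0.02844005  0.092     ] 134.12625509318335
```

View pics/c6.png

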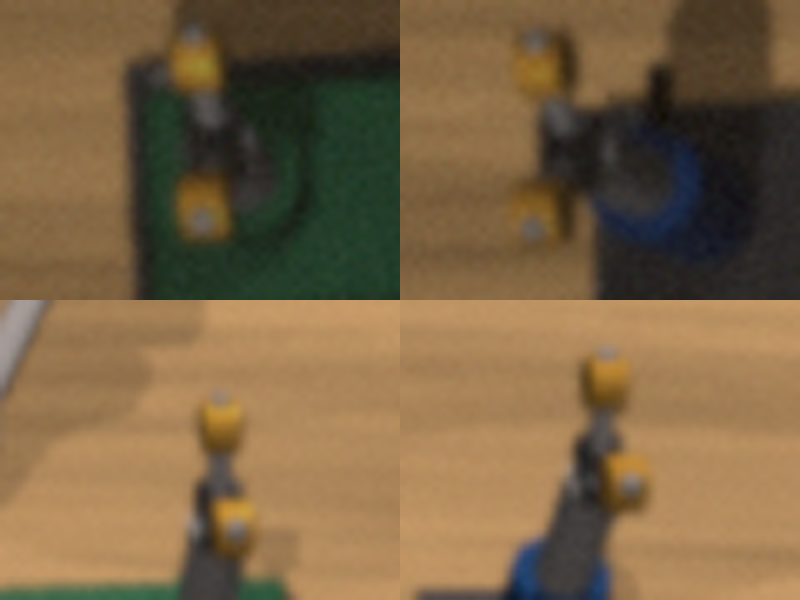

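The jack rollers have risen. They are at top crop (196,65) and (203,210), and at scene crop (221,125) and (235,227).

Run:
```python
from h import *
T,S=cal('top'),cal('scene'); o=.43
P=lambda x0,y0,u,v:(x0+u/6.667-o,y0+v/6.667-o)
a,e=tri(T,P(195,155,196,65),S,P(350,175,235,227)); b,f=tri(T,P(195,155,203,210),S,P(350,175,221,125)); print(a,e,b,f,(a+b)/2)
```

```text
[0.57807088 0.29197363 0.19977526] 0.001551528747890837 [0.52688115 0.28713136 0.20074456] 0.0012589738842152841 [0.55247602 0.28955249 0.20025991]
```

The jack rollers are at 0.2003 against 0.2004 on the fixed rest, so they are level. I'll release and withdraw straight up.

{"name": "step_arm", "arguments": {"deltas": [[[0,0,0,0,0,0,0.35],[0,0,0,0,0,0,0.6],[0,0,0,0,0,0,0.6],[0,0,0,0,0,0,0.6],[0,0,0,0,0,0,0.6],[0,0,-10,0,0,0,0.6],[0,0,-20,0,0,0,0.6],[0,0,-30,0,0,0,0.6],[0,0,-30,0,0,0,0.6],[0,0,-30,0,0,0,0.6],[0,0,-30,0,0,0,0.6],[0,0,0,0,0,0,0.6]]]}}

```text
time: 12.57
position: [0.5098, 0.1115, 0.2729]
ee_rot: [0.004, 0.57, 0.822, 0.004]
contact_force: [0.9, -0.5, -0.0]
gripper_width: 0.0512
finger_force: 0.0
```

Run:
```python
from h import *
st=arm.read_state(); print(st['position'],st['contact_force'],st['time'],st['gripper_width'])
b=cams.capture('scene'); w=cams.capture('wrist')
f=lambda i,x,y,k: cv2.resize(i[y:y+45*k,x:x+60*k],(400,300),interpolation=cv2.INTER_CUBIC)
cv2.imwrite('pics/c7.png',np.vstack([np.hstack([f(b,350,175,1),f(b,430,180,1)]),np.hstack([f(b,275,190,1),cv2.resize(w,(400,300))])]))
```

```text
[0.50981369 0.11145065 0.27290809] [ 0.89257915 -0.50665244 -0.01316744] 12.5667 0.05124432408797959
```

View pics/c7.png

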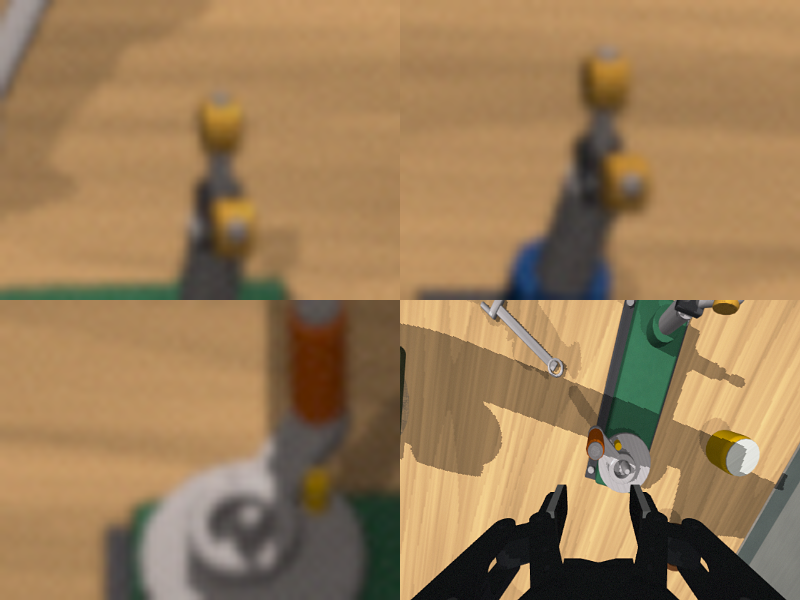

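The jack's rest has not moved: its rollers are at the same pixels as before. The crank lies on the plate with the spigot through its eye and the bar against the pin, and the gripper is clear of it.

```bash
python3 -c "
from bench import hand_in
print(hand_in())"
```

```text
the job is handed in; nothing more can be done
None
```

The job is handed in: the crank lies on the jack's shaft with its eye over the spigot, and the wound-up jack rest measured within about 1 mm of the blue-footed rest's height, with about 12.7 s used.

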